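Put the stacked paint sample tins away in their holders

TASK

Take the two stacks of paint sample tins apart and put each of the five tins upright into the wooden holder whose recess has its shape and size, so that it stands flat on the bottom of the recess. Do not knock any tin over on the way.

Things in the scene. Friction and masses are not known exactly. Their poses are not given: they have to be found in the camera images.
- tin_round_l: closed steel paint sample tin, large, round, 66 mm in diameter, 40 mm high, flat lid, bare steel with a white paper band; origin at the centre of its underside, z up. Stands on the table; at the start one of the two middle-sized tins stands on it.
- tin_square_l: closed steel paint sample tin, large, square, 60 x 60 mm, 40 mm high, flat lid, bare steel with a white paper band; origin at the centre of its underside, z up, x and y square to its sides. Stands on the table; at the start one of the two middle-sized tins stands on it.
- tin_round_m: closed steel paint sample tin, middle-sized, round, 46 mm in diameter, 36 mm high, flat lid, bare steel with a white paper band; origin at the centre of its underside, z up. At the start it stands on one of the two large tins, either of them.
- tin_square_m: closed steel paint sample tin, middle-sized, square, 42 x 42 mm, 36 mm high, flat lid, bare steel with a white paper band; origin at the centre of its underside, z up, x and y square to its sides. At the start it stands on one of the two large tins, either of them, with the small tin on top of it.
- tin_round_s: closed steel paint sample tin, small, round, 28 mm in diameter, 32 mm high, flat lid, bare steel with a white paper band; origin at the centre of its underside, z up. At the start it stands on top of the middle-sized square tin, so its underside is 76 mm above the table.
- holder_round_l: fixed block of dark wood, 100 x 100 mm, 17 mm high, with a white-bottomed round, 82 mm wide recess sunk 12 mm into its top (recess floor 5 mm above the table): the place of the large round tin, 8 mm of play all round it. Origin at the centre of the block's underside, exactly under the middle of the recess; x and y square to its sides, z up
- holder_square_l: fixed block of dark wood, 96 x 96 mm, 17 mm high, with a white-bottomed square, 76 x 76 mm recess sunk 12 mm into its top (recess floor 5 mm above the table): the place of the large square tin, 8 mm of play all round it. Origin at the centre of the block's underside, exactly under the middle of the recess; x and y square to its sides, z up; the recess is parallel to the block's sides
- holder_round_m: fixed block of dark wood, 80 x 80 mm, 17 mm high, with a white-bottomed round, 62 mm wide recess sunk 12 mm into its top (recess floor 5 mm above the table): the place of the middle-sized round tin, 8 mm of play all round it. Origin at the centre of the block's underside, exactly under the middle of the recess; x and y square to its sides, z up
- holder_square_m: fixed block of dark wood, 78 x 78 mm, 17 mm high, with a white-bottomed square, 58 x 58 mm recess sunk 12 mm into its top (recess floor 5 mm above the table): the place of the middle-sized square tin, 8 mm of play all round it. Origin at the centre of the block's underside, exactly under the middle of the recess; x and y square to its sides, z up; the recess is parallel to the block's sides
- holder_round_s: fixed block of dark wood, 62 x 62 mm, 17 mm high, with a white-bottomed round, 44 mm wide recess sunk 12 mm into its top (recess floor 5 mm above the table): the place of the small round tin, 8 mm of play all round it. Origin at the centre of the block's underside, exactly under the middle of the recess; x and y square to its sides, z up
There are look-alikes about, which are no part of the job. Leave any blue or turquoise look-alike of the tin_round_m alone.

How it is judged:
By the outcome, as a careful person would: the job done as asked, in the order asked, and still so for the second after the job is handed in, with the robot touching nothing.
It also fails if it takes over 125 s, if anything falls off the work surface, if the arm or the gripper's body presses on something with over 40 N, if the wrist force passes 120 N, or if a joint passes its speed limit or range.

ROBOT

A 6-joint arm with a two-finger parallel gripper is mounted at the origin on the work surface. World frame = base frame: x ahead of the robot, y to its left, z up, the work surface at z = 0. Lengths are in m, angles in rad, forces in N, time in s.
With the tool pointing down it reaches from about 0.35 to 1 m from the base axis. Payload 7.1 kg.
Tool frame: the origin (TCP) lies at the very end of the fingers, on their centre line; the grasp point (between the pads) lies 19 mm behind it (r.tcp_to_grasp is the distance from the TCP to the grasp point, in m); z points along the fingers, y is the line along which they close (so a half turn about z gives the same grasp; the last joint's range is limited). The gripper opens to 85 mm and grips with 20 to 120 N. Pads are 22 mm wide; open, the fingers measure 114 mm over their backs; the gripper's body (76 mm by 85 mm) begins 54 mm behind the grasp point. The pads swing forward as they close: fully open they stand 13 mm farther back than shut.
Start: joints at [1.128, 0.423, 1.63, -0, 1.089, -0.019], TCP at [0.257, 0.57, 0.231] pointing down, gripper open.
Joint ranges: [-3, 3], [-0.9, 2.11], [0.09, 2.58], [-1.31, 4.45], [0.11, 2.69], [-2.54, 2.54]. Speed limits (rad/s): [2.39, 2.39, 3.01, 3.14, 3.14, 3.14].

INTERFACE

Orientations are given as a unit quaternion [x, y, z, w].
In Python, from bench import r gives the robot as it stands.
- The arm moves only by the shell command python3 -m creep 'ROWS' [FORCE]. ROWS is JSON, a list of rows, each a list of 5 numbers: the opening, from -1 (shut) to 1 (fully open), then the shift along the tool's x, y, z in mm, then the turn about the tool's z in degrees. In form: [[fingers, x, y, z, spin], ...]. A call has 1 to 8 rows; each row shifts and turns the commanded pose from where the row before left it, along the tool's axes as they then stand; what a row does not reach is not made up. A row lasts 1/12 s, in which the tool goes at most 41.7 mm and 7.16 degrees, less where a joint would pass 70% of its speed; a pose out of reach is approached as far as the arm can. A call is refused whole if a number of a shift passes 41.7 or a number of a turn 7.16, either way. A call with a gripper value outside its range is refused whole. The fingers move at their own pace and stop on an object; FORCE is the grip in N (left out, the last holds). Time passes only in rows, so rows that do not move let the fingers close. It gives the time, the measured TCP pose, the force, the opening and the grip force at its end, in the units of the state.
- r.get_state(): the state, without advancing time (a new reading comes with each control period).
- r.camera(name): name is "scene" or "top" or "wrist"; returns a dict with "image" (400x640x3 uint8, blue, green, red), "z_map" (400x640 float32, m along the optical axis (not along the pixel's ray), 0 where there is no reading), "fx", "fy", "cx", "cy" (pixels), "R" (3x3) and "t" (3): a world point X has camera coordinates R X + t. Camera axes: x right, y down, z forward; pixel columns grow to the right and rows downward; lengths in m; the calibration is good to about 2 mm. The wrist camera is an equidistant fisheye: a pixel r from the principal point sees the ray r / f radians off the axis. A picture is of the moment at which its call begins.
- r.finish_job(): hands the job in; it is judged then, once.
The state is a dict: "clock": time; "qpos": joint angles; "joint_vel": joint speeds; "effort": joint torques, N m; "tool_pos": TCP position; "tcp_rot": TCP orientation; "wrist_force": force on the tool from outside, world axes, zero at the start; "wrist_torque": the same for the moment, N m; "opening": finger opening in m; "gripper_force": force on a finger pad.
Only numpy, scipy, OpenCV 4.12 (cv2) and the standard library are available. Lean on these libraries where they do the work, as an engineer would, in place of code of your own. Each camera call takes 0.05 s, during which the arm holds its last target. There are 200 camera calls.

## Working session

There is one attempt and no reset: what is moved stays moved. The work goes in short steps, Python scripts to look and compute and a shell command to move; the robot and the scene stay as the last step left them, time stands still between calls to the robot, and variables do not carry over. Pictures are saved under pics/ and viewed, at most 17 in all, crops included, and the job is handed in when it is done.

```bash
mkdir -p pics; ls
python3 - <<'E'
from bench import r
import cv2,numpy as np
print({k:np.round(v,3) for k,v in r.get_state().items()}, r.tcp_to_grasp)
for n in("scene","top"):
    c=r.camera(n);cv2.imwrite(f"pics/{n}0.png",c["image"]);np.savez(f"{n}0.npz",**c)
    print(n,c["fx"],c["fy"],c["cx"],c["cy"],np.round(c["R"],4).tolist(),np.round(c["t"],4))
E
```

```text
pics
{'clock': np.float64(0.0), 'qpos': array([ 1.128,  0.424,  1.631,  0.   ,  1.089, -0.019]), 'joint_vel': array([-0.   , -0.   , -0.002,  0.   ,  0.001, -0.001]), 'effort': array([-2.0000e-03, -5.5739e+01, -2.8174e+01, -0.0000e+00,  7.0000e-03,
       -0.0000e+00]), 'tool_pos': array([0.257, 0.569, 0.231]), 'tcp_rot': array([ 0.21 ,  0.978, -0.001, -0.   ]), 'wrist_force': array([ 0.422,  0.092, -0.638]), 'wrist_torque': array([-0.017, -0.017, -0.021]), 'gripper_force': np.float64(0.0), 'opening': np.float64(0.085)} 0.0187
scene 381.2985115705195 381.2985115705195 320.57442281852843 198.92327711649025 [[0.7701, 0.6379, -0.0065], [0.4155, -0.5093, -0.7537], [-0.4841, 0.5777, -0.6572]] [-0.4466 -0.138   1.408 ]
top 391.4044047297474 391.4044047297474 320.91343532285794 199.94533011001067 [[-0.012, -0.9996, 0.0238], [-0.9995, 0.0113, -0.0303], [0.03, -0.0241, -0.9993]] [0.0342 0.5152 1.0315]
```

View pics/scene0.png

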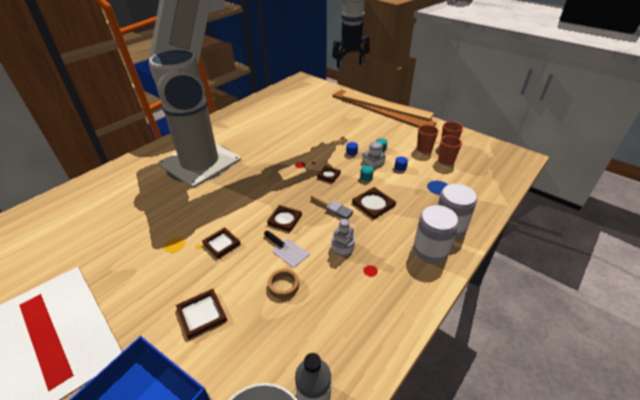

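View pics/top0.png

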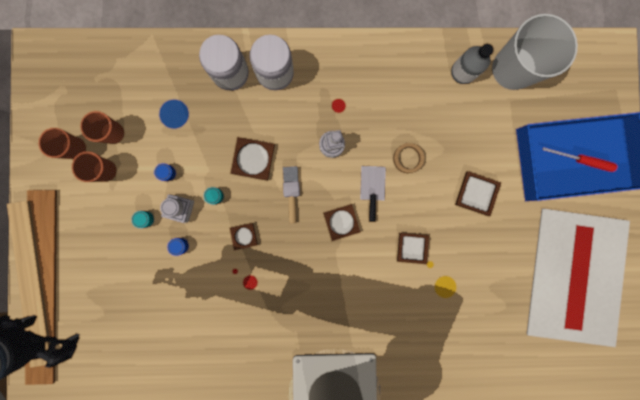

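The scene view shows stack A, square_l with a middle tin, at (374,155) with four blue or turquoise look-alikes around it. Stack B, with three tins, is at (343,238). In the top view stack A is at (175,208) and stack B at (333,144). The holders in the top view are round_l (253,158), square_l (478,194), round_m (342,222), square_m (412,248) and round_s (244,236).

```bash
cat > h.py <<'E'
import numpy as np,cv2
def load(n): return dict(np.load(n))
def cloud(c):
    v,u=np.mgrid[:400,:640];z=c["z_map"]
    P=np.stack([(u-c["cx"])/c["fx"]*z,(v-c["cy"])/c["fy"]*z,z],-1)
    X=(P-c["t"])@c["R"]; X[z<=0]=np.nan; return X
def onplane(c,uv,h):
    uv=np.atleast_2d(uv);d=np.c_[(uv[:,0]-c["cx"])/c["fx"],(uv[:,1]-c["cy"])/c["fy"],np.ones(len(uv))]@c["R"]
    o=-c["R"].T@c["t"]; return o+d*((h-o[2])/d[:,2])[:,None]
def proj(c,X):
    p=c["R"]@np.asarray(X)+c["t"];return np.array([c["fx"]*p[0]/p[2]+c["cx"],c["fy"]*p[1]/p[2]+c["cy"]])
E
python3 - <<'E'
from h import *
T=load("top0.npz");S=load("scene0.npz");CT=cloud(T);CS=cloud(S)
H=dict(round_l=(253,158),square_l=(478,194),round_m=(342,222),square_m=(412,248),round_s=(244,236))
HS=dict(round_l=(374,202),square_l=(201,313),round_m=(285,218),square_m=(221,243),round_s=(329,174))
for k in H:
    for nm,c,C,s in(("top",T,CT,H[k]),("scn",S,CS,HS[k])):
        g=c["image"].min(2); thr=0.62*g[s[1],s[0]]
        m=(g>thr).astype(np.uint8); _,l=cv2.connectedComponents(m,connectivity=4); m=l==l[s[1],s[0]]
        v,u=np.nonzero(m); W=onplane(c,np.c_[u,v],.005)[:,:2]
        rc=cv2.minAreaRect((W*1000).astype(np.float32))
        # dark block
        zz=C[v,u,2]
        print(k,nm,len(u),"cen",np.round(W.mean(0)*1000,1),"rect",np.round(rc[0],1),np.round(rc[1],1),round(rc[2],1),"z",np.round(np.nanmedian(zz)*1000,1))
for nm,s in(("A",(175,208)),("B",(333,144))):
    x0=CT[s[1],s[0]]; print(nm,np.round(x0,3))
    for cn,C in(("top",CT),("scn",CS)):
        near=np.hypot(C[...,0]-x0[0],C[...,1]-x0[1])<.06
        for lo,hi in((.03,.046),(.046,.07),(.07,.08),(.08,.1),(.1,.125)):
            m=near&(C[...,2]>lo)&(C[...,2]<hi)
            if m.sum()<6: continue
            W=(C[m][:,:2]*1000).astype(np.float32);rc=cv2.minAreaRect(W);cc=cv2.minEnclosingCircle(W)
            print(cn,lo,hi,m.sum(),"mean",W.mean(0).round(1),"zmed,max",(np.median(C[m][:,2])*1000).round(1),(C[m][:,2].max()*1000).round(1),"rect",np.round(rc[0],1),np.round(rc[1],1),round(rc[2],1),"circ",np.round(cc[0],1),round(cc[1],1))
a=cv2.resize(T["image"][160:270,120:230],None,fx=3.6,fy=3.6,interpolation=2);b=cv2.resize(T["image"][100:210,280:390],None,fx=3.6,fy=3.6,interpolation=2)
cv2.imwrite("pics/crop1.png",np.hstack([a,b]))
E
```

```text
round_l top 699 cen [628.1 207.1] rect [628.  207.4] [74.2 77.4] 89.5 z 5.2
round_l scn 254 cen [623.9 211.6] rect [622.7 214.1] [73.6 63.2] 39.2 z 5.4
square_l top 732 cen [ 528.8 -393.8] rect [ 528.9 -393.7] [72.6 74.4] 70.2 z 5.1
square_l scn 719 cen [ 525.4 -391.7] rect [ 524.7 -390.7] [72.1 67.3] 70.3 z 5.1
round_m top 397 cen [456.7 -26.9] rect [456.4 -25.9] [55.9 58.4] 89.2 z 5.1
round_m scn 159 cen [452.5 -23.5] rect [451.9 -23.4] [49.9 48.7] 6.9 z 5.5
square_m top 433 cen [ 385.7 -215.6] rect [ 385.8 -215.3] [54.1 57.4] 83.6 z 5.0
square_m scn 217 cen [ 381.1 -212.8] rect [ 380.5 -212.2] [50.5 48.3] 82.6 z 5.2
round_s top 189 cen [423.2 232.1] rect [423.  231.7] [39.  38.8] 62.7 z 5.3
round_s scn 36 cen [417.9 238. ] rect [418.5 238.5] [31.7 17.4] 39.1 z 5.5
A [0.498 0.389 0.076]
top 0.03 0.046 275 mean [497.4 389.4] zmed,max 39.5 45.2 rect [499.3 400.8] [61.5 60.2] 73.5 circ [498.2 401.1] 41.3
top 0.046 0.07 68 mean [499.9 387.3] zmed,max 60.5 69.8 rect [501.3 395.2] [44.4 29.3] 8.3 circ [500.9 402.2] 23.0
top 0.07 0.08 276 mean [501.2 403.4] zmed,max 75.9 79.9 rect [501.6 
[... 905 characters left out ...]
.6
top 0.1 0.125 106 mean [667.4  -5.3] zmed,max 108.1 111.9 rect [668.   -5.2] [27.5 24.4] 0.1 circ [668.3  -5.9] 14.3
scn 0.03 0.046 151 mean [672.9 -15. ] zmed,max 38.9 45.9 rect [665.7  -9.9] [65.1 46.1] 28.4 circ [661.4  -2.2] 32.7
scn 0.046 0.07 125 mean [671.5 -16.2] zmed,max 58.4 70.0 rect [675.  -11.7] [58.7 31. ] 54.4 circ [663.9  -3.8] 29.4
scn 0.07 0.08 113 mean [669.4 -10.2] zmed,max 76.0 79.8 rect [663.5  -3.9] [42.1 44.9] 11.2 circ [665.3  -3.6] 28.3
scn 0.08 0.1 50 mean [671.6 -13.5] zmed,max 90.9 99.8 rect [672.  -11.2] [27.5 13.7] 45.1 circ [668.5  -7.7] 13.9
scn 0.1 0.125 81 mean [668.   -8.3] zmed,max 107.8 111.7 rect [667.3  -6.1] [26.2 26. ] 73.0 circ [666.1  -6.4] 14.6
```

View pics/crop1.png

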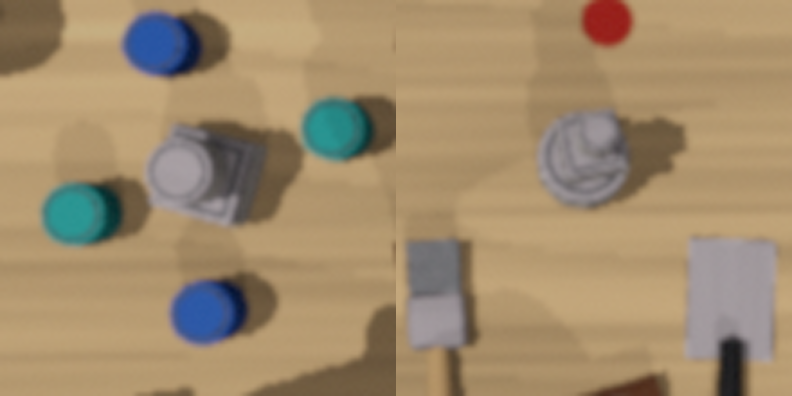

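Tins are consistent with the sizes given: tops at 40, 76 and 108 mm, with round_m on square_l and square_m plus round_s on round_l. Next I fit the holder outlines, the look-alikes and the actual fingertip height.

Run:
```python
from h import *
T=load("top0.npz");S=load("scene0.npz");CT=cloud(T);CS=cloud(S)
H=dict(round_l=(628,207,100),square_l=(527,-393,96),round_m=(455,-26,80),square_m=(384,-215,78),round_s=(421,234,62))
for k,(x,y,s) in H.items():
    for nm,C in(("top",CT),("scn",CS)):
        m=(np.hypot(C[...,0]*1000-x,C[...,1]*1000-y)<s*.8)&(C[...,2]>.011)&(C[...,2]<.023)
        n,l,st,ce=cv2.connectedComponentsWithStats(m.astype(np.uint8)); m=l==1+st[1:,4].argmax()
        W=(C[m][:,:2]*1000).astype(np.float32);rc=cv2.minAreaRect(W)
        print(k,nm,m.sum(),np.round(rc[0],1),np.round(rc[1],1),round(rc[2],1),"z",np.round(np.median(C[m][:,2])*1000,1))
hsv=cv2.cvtColor(T["image"],cv2.COLOR_BGR2HSV)
m=((hsv[...,0]>80)&(hsv[...,0]<125)&(hsv[...,1]>120)&(CT[...,2]>.03)).astype(np.uint8)
n,l,st,ce=cv2.connectedComponentsWithStats(m)
for i in range(1,n):
    if 30<st[i,4]<900:
        P=CT[l==i];P=P[P[:,2]>P[:,2].max()-.008];print("blue",np.round(np.mean(P,0)*1000),st[i,4],np.round(ce[i]))
for nm,C in(("top",CT),("scn",CS)):
    P=C[(np.hypot(C[...,0]-.257,C[...,1]-.57)<.09)&(C[...,2]>.15)&(C[...,2]<.32)]
    print(nm,len(P),"lowest",np.sort(P[:,2])[:12].round(4) if len(P) else "")
    Q=P[P[:,2]<.262]; print(np.round(Q[::max(1,len(Q)//12)]-[.257,.57,.231],3).tolist())
```

```text
round_l top 724 [628.6 210.1] [101.4 100.2] 78.6 z 16.4
round_l scn 403 [625.3 209.7] [104.5 104.2] 80.5 z 16.7
square_l top 553 [ 529.6 -390.3] [98.4 97. ] 70.3 z 16.2
square_l scn 629 [ 527.1 -390. ] [96.1 99.9] 70.5 z 16.3
round_m top 504 [457.6 -23.7] [79.9 80.1] 16.4 z 16.5
round_m scn 328 [454.5 -23.2] [83.2 84.3] 16.0 z 16.5
square_m top 426 [ 386.7 -211.6] [78.5 78. ] 83.8 z 16.5
square_m scn 337 [ 383.7 -212.1] [80.1 81.4] 85.4 z 16.3
round_s top 364 [424.4 235. ] [61.7 62.5] 11.0 z 16.5
round_s scn 161 [422.1 234.5] [62.  67.3] 11.3 z 16.6
blue [592. 432.  36.] 203 [163. 172.]
blue [530. 307.  36.] 193 [213. 196.]
blue [472. 489.  36.] 205 [141. 219.]
blue [401. 399.  36.] 208 [176. 246.]
top 919 lowest [0.242  0.2427 0.2442 0.2449 0.2451 0.2454 0.2457 0.246  0.2462 0.2468
 0.2469 0.247 ]
[[0.031, 0.041, 0.017], [0.03, 0.036, 0.021], [0.03, 0.034, 0.027], [0.024, 0.037, 0.012], [0.021, 0.036, 0.018], [0.018, 0.038, 0.021], [0.017, 0.038, 0.03], [0.013, 0.039, 0.03], [-0.006, -0.045, 0.022], [-0.008, -0.05, 0.024], [-0.01, -0.049, 0.03], [-0.015, -0.054, 0.021], [-0.021, -0.052, 0.024]]
scn 364 lowest [0.2423 0.2438 0.2447 0.247  0.2476 0.2478 0.2481 0.2485 0.2492 0.2496
 0.2511 0.2512]
[[0.009, 0.043, 0.03], [0.021, 0.039, 0.03], [0.013, 0.044, 0.023], [0.026, 0.046, 0.026], [0.024, 0.035, 0.024], [0.013, 0.038, 0.017], [0.027, 0.038, 0.021], [0.027, 0.038, 0.017], [-0.013, -0.049, 0.03], [-0.02, -0.051, 0.025], [-0.012, -0.044, 0.025], [-0.011, -0.051, 0.023], [-0.019, -0.046, 0.016], [-0.017, -0.042, 0.011]]
```

```bash
cat >> h.py <<'E'
from scipy.spatial.transform import Rotation as Ro
PL=dict(rs=(667.5,-6,90,None),sm=(664.5,-3.5,52,11.4),rl=(662.5,-1,8,None),rm=(500.2,403.5,52,None),sl=(498.5,401,9,-16.5),
 Hrl=(627,210,13,None),Hsl=(528.3,-390,14,-19.6),Hrm=(456,-23.5,17,None),Hsm=(385.2,-211.8,17,-5),Hrs=(423.2,234.7,19,None))
def go(*names):
    "tool-axes shift (mm) and spin (deg) to each place in turn, shift first, then spin"
    from bench import r
    s=r.get_state();R=Ro.from_quat(s["tcp_rot"]).as_matrix();p=s["tool_pos"]*1000
    yaw=np.degrees(np.arctan2(R[1,1],R[0,1]));print("t",round(float(s["clock"]),2),"tcp",p.round(1),"yaw",round(yaw,1),"q",np.round(s["qpos"],2),"open",round(s["opening"]*1000,1),"grip",round(float(s["gripper_force"]),1),"F",np.round(s["wrist_force"],1))
    for n in names:
        x,y,z,w=PL[n] if isinstance(n,str) else n
        d=R.T@(np.array([x,y,z])-p); sp=0
        if w is not None: sp=-((w-yaw+90)%180-90); 
        print(n,"shift",d.round(1),"spin",round(sp,1)); p=np.array([x,y,z]); R=R@Ro.from_euler("z",sp,degrees=True).as_matrix(); yaw-=sp
E
python3 -m creep '[[1,-36,-6.5,0,0],[1,-36,-6.5,0,0],[1,-36,-6.5,0,0],[1,-36,-6.5,0,0],[1,-36,-6.5,0,0],[1,-36,-6.5,0,0],[1,-36,-6.5,0,0],[1,-36,-6.5,0,0]]' 60
python3 -m creep '[[1,0,0,40,0],[1,0,0,40,0],[1,0,0,20,0],[1,0,0,0,0],[1,0,0,0,0]]'
python3 -c "
from h import *
go('rm')
from bench import r
c=r.camera('wrist');cv2.imwrite('pics/w1.png',c['image'])"
```

```text
clock: 0.77
tool_pos: [0.4992, 0.4024, 0.231]
tcp_rot: [0.21, 0.978, -0.0, -0.0]
wrist_force: [0.5, 0.6, -0.7]
opening: 0.0857
gripper_force: 0.0
clock: 1.18
tool_pos: [0.4975, 0.4033, 0.1302]
tcp_rot: [0.21, 0.978, -0.001, -0.001]
wrist_force: [-0.4, -0.5, 0.1]
opening: 0.0855
gripper_force: 0.0
t 1.18 tcp [497.5 403.3 130.2] yaw 65.7 q [ 0.66  0.57  1.65 -0.    0.92 -0.48] open 85.5 grip 0.0 F [-0.4 -0.5  0.1]
rm shift [-2.5  1.5 78.2] spin 0
```

View pics/w1.png

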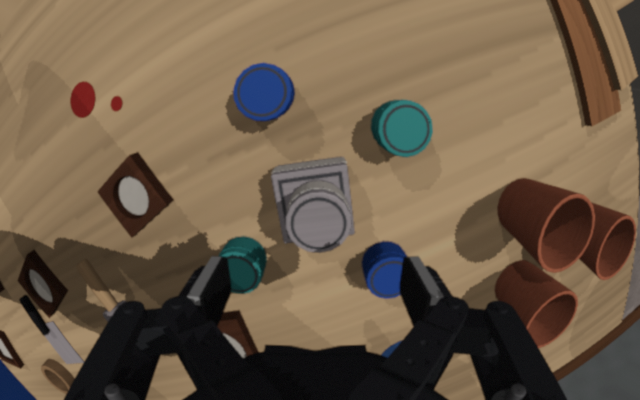

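Wrist view: round_m's lid is centred at about (319,222), midway between the fingers at (215,280) and (425,280). I check that point with the fisheye calibration.

```bash
cat >> h.py <<'E'
def fish(c,uv,h):
    out=[]
    for u,v in np.atleast_2d(uv):
        a=np.array([u-c["cx"],v-c["cy"]])/c["fx"];th=np.hypot(*a);d=c["R"].T@np.r_[a/th*np.sin(th),np.cos(th)]
        o=-c["R"].T@c["t"];out.append(o+d*(h-o[2])/d[2])
    return np.array(out)*1000
E
python3 -c "
from h import *
from bench import r
c=r.camera('wrist')
print('round_m lid',fish(c,(319,222),.076).round(1)); print('square_l lid corners',fish(c,[(273,170),(345,160)],.04).round(1), 'zm',c['z_map'][222,319])
print('holder round_s',fish(c,(133,196),.005).round(1)); go('rm')"
```

```text
round_m lid [[500.1 406.2  76. ]]
square_l lid corners [[459.2 385.9  40. ]
 [475.  439.9  40. ]] zm 0.21381111
holder round_s [[424.  231.9   5. ]]
t 1.28 tcp [499.  404.8 133. ] yaw 65.7 q [ 0.66  0.56  1.65 -0.    0.92 -0.48] open 85.4 grip 0.0 F [ 0.7 -0.6 -0.4]
rm shift [-1.5 -0.9 81. ] spin 0
```

```bash
python3 -m creep '[[1,-2,1,25,0],[1,0,0,25,0],[1,0,0,19,0],[1,0,0,10,0],[1,0,0,0,0]]' 40
python3 -m creep '[[-1,0,0,0,0],[-1,0,0,0,0],[-1,0,0,0,0],[-1,0,0,0,0],[-1,0,0,0,0],[-1,0,0,0,0],[-1,0,0,0,0],[-1,0,0,0,0]]' 40
python3 -m creep '[[-1,0,0,0,0],[-1,0,0,-5,0],[-1,0,0,-10,0],[-1,0,0,-15,0],[-1,0,0,-15,0],[-1,0,0,-15,0],[-1,0,0,0,0]]'
python3 -c "
from h import *
go((456,-23.5,112,None),'Hrm')
from bench import r
c=r.camera('wrist');cv2.imwrite('pics/w2.png',c['image'])"
```

```text
clock: 1.7
tool_pos: [0.5, 0.404, 0.0519]
tcp_rot: [0.21, 0.978, -0.0, -0.0]
wrist_force: [-1.3, -1.1, -0.9]
opening: 0.0855
gripper_force: 0.0
clock: 2.37
tool_pos: [0.5013, 0.4048, 0.0542]
tcp_rot: [0.21, 0.978, 0.001, 0.001]
wrist_force: [-0.3, -0.4, 6.0]
opening: 0.0448
gripper_force: 40.2
clock: 2.95
tool_pos: [0.5021, 0.4053, 0.1163]
tcp_rot: [0.21, 0.978, 0.002, 0.002]
wrist_force: [0.7, 0.6, -0.8]
opening: 0.0448
gripper_force: 41.1
t 2.95 tcp [502.1 405.3 116.3] yaw 65.7 q [ 0.66  0.59  1.66 -0.    0.89 -0.49] open 44.8 grip 41.1 F [ 0.7  0.6 -0.8]
(456, -23.5, 112, None) shift [-134.3 -409.9    2.6] spin 0
Hrm shift [ 0.3 -0.5 95. ] spin 0
```

View pics/w2.png

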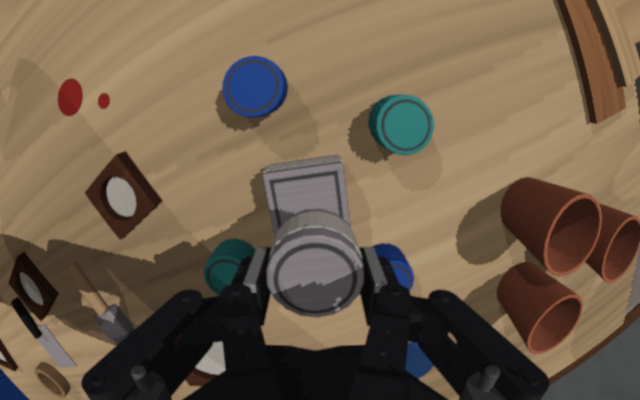

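round_m is gripped level between the pads, lid at (317,270); square_l's lid below it at (305,190) is undisturbed.

```bash
python3 -m creep '[[-1,-4,-10,0,0],[-1,-8,-25,0,0],[-1,-9,-28,0,0],[-1,-9,-28,0,0],[-1,-9,-28,0,0],[-1,-9,-28,0,0],[-1,-9,-28,0,0],[-1,-9,-28,0,0]]' >/dev/null
python3 -m creep '[[-1,-9,-28,0,0],[-1,-9,-28,0,0],[-1,-9,-28,0,0],[-1,-9,-28,0,0],[-1,-9,-28,0,0],[-1,-9,-28,0,0],[-1,-9,-28,0,0],[-1,-9,-28,0,0]]'
python3 -m creep '[[-1,-6,-8,0,0],[-1,0,0,0,0],[-1,0,0,0,0],[-1,0,0,0,0]]'
python3 -c "
from h import *
go('Hrm')
from bench import r
c=r.camera('wrist');cv2.imwrite('pics/w3.png',c['image']);np.savez('w3.npz',**c)"
```

```text
clock: 4.33
tool_pos: [0.4487, -0.0436, 0.1115]
tcp_rot: [0.21, 0.978, -0.0, -0.001]
wrist_force: [0.2, -0.3, -1.1]
opening: 0.0444
gripper_force: 41.1
clock: 4.67
tool_pos: [0.4523, -0.0512, 0.112]
tcp_rot: [0.21, 0.978, 0.0, -0.0]
wrist_force: [-0.4, 1.1, -0.4]
opening: 0.0447
gripper_force: 41.1
t 4.67 tcp [452.3 -51.2 112. ] yaw 65.7 q [-0.14  0.38  2.08  0.    0.69 -1.29] open 44.7 grip 41.1 F [-0.4  1.1 -0.4]
Hrm shift [ 7.9 26.7 95. ] spin 0
```

View pics/w3.png

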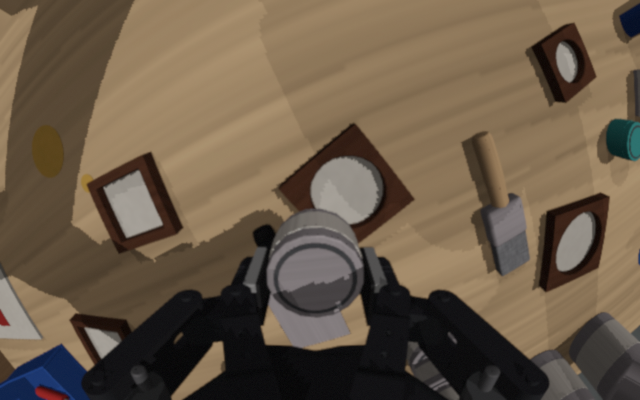

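The arm overshot: the holder's recess at (347,190) is ahead and to the right of the tin. The measured shift of about (8, 27) mm brings it there.

```bash
python3 -m creep '[[-1,4,10,0,0],[-1,4,17,0,0],[-1,0,0,20,0],[-1,0,0,25,0],[-1,0,0,20,0],[-1,0,0,0,0],[-1,0,0,0,0]]'
python3 -c "
from h import *
go('Hrm')"
```

```text
clock: 5.3
tool_pos: [0.4557, -0.0226, 0.0468]
tcp_rot: [0.21, 0.978, -0.0, -0.001]
wrist_force: [0.6, 0.3, -1.0]
opening: 0.0448
gripper_force: 41.3
t 5.3 tcp [455.7 -22.6  46.8] yaw 65.8 q [-0.08  0.51  2.09  0.    0.54 -1.22] open 44.8 grip 41.3 F [ 0.6  0.3 -1. ]
Hrm shift [-0.7 -0.7 29.8] spin 0
```

```bash
python3 -m creep '[[-1,0,-1,15,0],[-1,0,0,8,0],[-1,0,0,4,0],[-1,0,0,2,0],[-1,0,0,0,0],[-1,0,0,0,0]]'
python3 -c "
from h import *
go('Hrm')"
```

```text
clock: 5.8
tool_pos: [0.4563, -0.0246, 0.0192]
tcp_rot: [0.21, 0.978, 0.0, 0.0]
wrist_force: [-1.2, 2.7, 4.5]
opening: 0.0447
gripper_force: 41.8
t 5.8 tcp [456.3 -24.6  19.2] yaw 65.7 q [-0.08  0.57  2.1   0.    0.48 -1.23] open 44.7 grip 41.8 F [-1.2  2.7  4.5]
Hrm shift [0.7 0.8 2.2] spin 0
```

```bash
python3 -m creep '[[0.2,0,0,0,0],[0.4,0,0,0,0],[1,0,0,0,0],[1,0,0,0,0],[1,0,0,0,0],[1,0,0,-30,0],[1,0,0,-40,0],[1,0,0,-40,0]]'
python3 -c "
from h import *
go((667.5,-6,160,65.7),'rs')"
```

```text
clock: 6.47
tool_pos: [0.4549, -0.0247, 0.1286]
tcp_rot: [0.21, 0.978, -0.0, -0.002]
wrist_force: [0.7, -0.1, 0.6]
opening: 0.0851
gripper_force: 0.0
t 6.47 tcp [454.9 -24.7 128.6] yaw 65.7 q [-0.08  0.34  2.07 -0.    0.73 -1.23] open 85.1 grip 0.0 F [ 0.7 -0.1  0.6]
(667.5, -6, 160, 65.7) shift [-186.   104.5  -32.2] spin 0.0
rs shift [-0.2  0.1 70. ] spin 0
```

```bash
python3 -m creep '[[1,0,0,-40,0],[1,-31,17.5,0,0],[1,-31,17.5,0,0],[1,-31,17.5,0,0],[1,-31,17.5,0,0],[1,-31,17.5,0,0],[1,-31,17.5,0,0],[1,0,0,0,0]]' >/dev/null
python3 -m creep '[[1,0,0,0,7],[1,0,0,0,7],[1,0,0,0,7],[1,0,0,0,7],[1,0,0,0,7],[1,0,0,0,7],[1,0,0,0,7],[1,0,0,0,5]]'
python3 -c "
from h import *
from bench import r
c=r.camera('wrist');cv2.imwrite('pics/w4.png',c['image']);np.savez('w4.npz',**c);go('rs')"
```

```text
clock: 7.8
tool_pos: [0.6683, -0.0056, 0.1679]
tcp_rot: [0.634, 0.774, -0.0, -0.0]
wrist_force: [-0.4, 0.7, 0.4]
opening: 0.0855
gripper_force: 0.0
t 7.85 tcp [668.3  -5.6 167.9] yaw 11.2 q [-0.03  0.56  1.57 -0.    1.02 -0.22] open 85.5 grip 0.0 F [-0.3 -0.7  0.2]
rs shift [-0.2 -0.7 77.9] spin 0
```

View pics/w4.png

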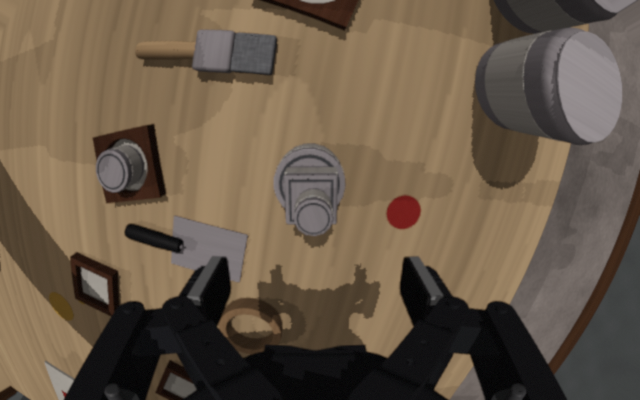

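round_m stands upright in its holder at (125,170). round_s's lid at (314,216) is midway between the fingers at (215,275) and (420,275), and square_m's sides line up with the tool axes.

```bash
python3 -c "
from h import *
c=load('w4.npz');print(fish(c,[(314,216)],.108).round(1),fish(c,[(285,172),(340,172)],.076).round(1))"
python3 -m creep '[[1,0,0,25,0],[1,0,0,25,0],[1,0,0,18,0],[1,0,0,10,0],[1,0,0,0,0]]' 30
python3 -m creep '[[-1,0,0,0,0],[-1,0,0,0,0],[-1,0,0,0,0],[-1,0,0,0,0],[-1,0,0,0,0],[-1,0,0,0,0],[-1,0,0,0,0],[-1,0,0,0,0]]' 30
python3 -m creep '[[-1,0,0,0,0],[-1,0,0,0,0],[-1,0,0,-5,0],[-1,0,0,-10,0],[-1,0,0,-15,0],[-1,0,0,-15,0],[-1,0,0,-15,0],[-1,0,0,0,0]]'
python3 -c "
from h import *
go((423.2,234.7,150,None),'Hrs')"
```

```text
[[667.2  -3.8 108. ]] [[640.2  15.6  76. ]
 [682.1  24.   76. ]]
clock: 8.27
tool_pos: [0.6668, -0.0056, 0.0876]
tcp_rot: [0.631, 0.776, -0.002, -0.002]
wrist_force: [0.3, 0.2, 0.1]
opening: 0.0854
gripper_force: 0.0
clock: 8.93
tool_pos: [0.6695, -0.0056, 0.0915]
tcp_rot: [0.631, 0.776, 0.0, 0.001]
wrist_force: [-1.7, 1.0, 5.4]
opening: 0.0265
gripper_force: 29.4
clock: 9.6
tool_pos: [0.671, -0.0056, 0.1543]
tcp_rot: [0.631, 0.776, 0.002, 0.002]
wrist_force: [1.1, 0.4, 0.2]
opening: 0.0266
gripper_force: 29.5
t 9.6 tcp [671.   -5.6 154.3] yaw 11.7 q [-0.03  0.57  1.58 -0.    0.99 -0.23] open 26.6 grip 29.5 F [1.1 0.4 0.2]
(423.2, 234.7, 150, None) shift [ 285.6 -193.8    2.8] spin 0
Hrs shift [  0.2  -0.7 131. ] spin 0
```

```bash
python3 -m creep '[[-1,10,-7,0,0],[-1,26,-17.4,0,0],[-1,26,-17.4,0,0],[-1,26,-17.4,0,0],[-1,26,-17.4,0,0],[-1,26,-17.4,0,0],[-1,26,-17.4,0,0],[-1,26,-17.4,0,0]]' >/dev/null
python3 -m creep '[[-1,26,-17.4,0,0],[-1,26,-17.4,0,0],[-1,26,-17.4,0,0],[-1,15,-10,0,0],[-1,0,0,30,0],[-1,0,0,30,0],[-1,0,0,20,0],[-1,0,0,0,0]]'
python3 -m creep '[[-1,0,0,0,0],[-1,0,0,0,0],[-1,0,0,0,0]]'
python3 -c "
from h import *
from bench import r
go('Hrs')
c=r.camera('wrist');cv2.imwrite('pics/w5.png',c['image'])"
```

```text
clock: 10.93
tool_pos: [0.4198, 0.2333, 0.0665]
tcp_rot: [0.631, 0.776, -0.004, -0.002]
wrist_force: [-1.8, 0.6, -0.4]
opening: 0.0267
gripper_force: 29.7
clock: 11.18
tool_pos: [0.4245, 0.235, 0.0714]
tcp_rot: [0.631, 0.776, 0.001, 0.0]
wrist_force: [-0.0, 0.2, -0.2]
opening: 0.0266
gripper_force: 29.7
t 11.18 tcp [424.5 235.   71.4] yaw 11.7 q [0.48 0.49 2.03 0.   0.63 0.28] open 26.6 grip 29.7 F [-0.   0.2 -0.2]
Hrs shift [-0.1 -1.5 52.4] spin 0
```

View pics/w5.png

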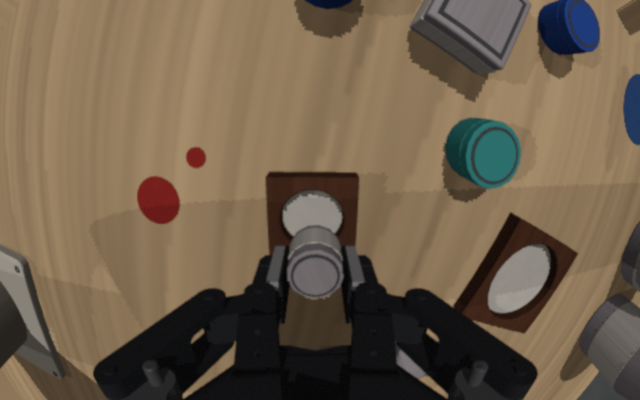

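round_s is held level, lid at (315,272), and lined up in front of its recess at (312,215).

```bash
python3 -m creep '[[-1,0,-1,20,0],[-1,0,0,15,0],[-1,0,0,8,0],[-1,0,0,4,0],[-1,0,0,2,0],[-1,0,0,1,0],[-1,0,0,0,0],[-1,0,0,0,0]]'
python3 -c "
from h import *
go('Hrs')"
```

```text
clock: 11.9
tool_pos: [0.4234, 0.2347, 0.0209]
tcp_rot: [0.631, 0.776, 0.0, 0.0]
wrist_force: [-0.8, -0.9, -0.5]
opening: 0.0267
gripper_force: 29.7
t 11.9 tcp [423.4 234.7  20.9] yaw 11.7 q [ 0.48  0.59  2.04 -0.    0.52  0.28] open 26.7 grip 29.7 F [-0.8 -0.9 -0.5]
Hrs shift [ 0.  -0.2  1.9] spin 0
```

```bash
python3 -m creep '[[-1,0,0,1,0],[-1,0,0,0.5,0],[-1,0,0,0,0]]'
python3 -m creep '[[-0.3,0,0,0,0],[-0.1,0,0,0,0],[0.2,0,0,0,0],[1,0,0,0,0],[1,0,0,-5,0],[1,0,0,-35,0],[1,0,0,-40,0],[1,0,0,-40,0]]'
python3 -c "
from h import *
go((664.5,-3.5,140,11.4),'sm')"
```

```text
clock: 12.15
tool_pos: [0.4235, 0.2348, 0.0204]
tcp_rot: [0.631, 0.776, 0.001, 0.0]
wrist_force: [-3.9, -0.9, 17.3]
opening: 0.0265
gripper_force: 31.4
clock: 12.82
tool_pos: [0.422, 0.234, 0.1396]
tcp_rot: [0.631, 0.776, -0.001, -0.001]
wrist_force: [-0.1, 0.5, -0.2]
opening: 0.0853
gripper_force: 0.0
t 12.82 tcp [422.  234.  139.6] yaw 11.7 q [ 0.48  0.36  2.   -0.    0.78  0.28] open 85.3 grip 0.0 F [-0.1  0.5 -0.2]
(664.5, -3.5, 140, 11.4) shift [-281.8  189.2   -0.7] spin 0.3
sm shift [ 0.1  0.2 88. ] spin -0.0
```

```bash
python3 -m creep '[[1,-35.2,23.5,0,0],[1,-35.2,23.5,0,0],[1,-35.2,23.5,0,0],[1,-35.2,23.5,0,0],[1,-35.2,23.5,0,0],[1,-35.2,23.5,0,0],[1,-35.2,23.5,0,0],[1,-35.2,23.5,0,0]]' >/dev/null
python3 -m creep '[[1,0,0,0,0],[1,0,0,0,0],[1,0,0,0,0],[1,0,0,0,0]]'
python3 -c "
from h import *
from bench import r
go('sm')
c=r.camera('wrist');cv2.imwrite('pics/w6.png',c['image'])"
```

```text
clock: 13.82
tool_pos: [0.6593, 0.0014, 0.1386]
tcp_rot: [0.631, 0.776, -0.0, -0.001]
wrist_force: [-0.2, -0.3, 0.6]
opening: 0.0853
gripper_force: 0.0
t 13.82 tcp [659.3   1.4 138.6] yaw 11.8 q [-0.02  0.58  1.61  0.    0.96 -0.22] open 85.3 grip 0.0 F [-0.2 -0.3  0.6]
sm shift [-5.9  4.2 86.5] spin 0.4
```

View pics/w6.png

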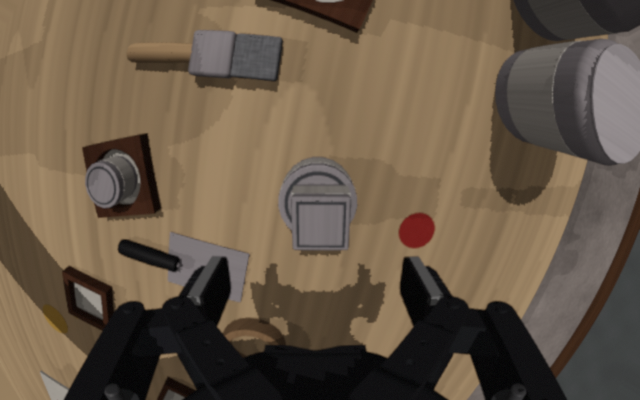

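square_m's lid at (321,222), square to the fingers, is ready to grip after shifting about (-6, 4) mm.

```bash
python3 -m creep '[[1,-6,4,20,0],[1,0,0,25,0],[1,0,0,25,0],[1,0,0,15,0],[1,0,0,0,0]]' 40
python3 -m creep '[[-1,0,0,0,0],[-1,0,0,0,0],[-1,0,0,0,0],[-1,0,0,0,0],[-1,0,0,0,0],[-1,0,0,0,0],[-1,0,0,0,0],[-1,0,0,0,0]]' 40
python3 -m creep '[[-1,0,0,0,0],[-1,0,0,-5,0],[-1,0,0,-10,0],[-1,0,0,-15,0],[-1,0,0,-15,0],[-1,0,0,-15,0],[-1,0,0,0,0],[-1,0,0,0,0]]'
python3 -c "
from h import *
go((385.2,-211.8,113,-5.3),'Hsm')"
```

```text
clock: 14.28
tool_pos: [0.6625, -0.0034, 0.0504]
tcp_rot: [0.631, 0.776, -0.002, -0.003]
wrist_force: [-0.3, 0.4, 0.9]
opening: 0.0855
gripper_force: 0.0
clock: 14.95
tool_pos: [0.6669, -0.0044, 0.0557]
tcp_rot: [0.631, 0.776, 0.001, 0.001]
wrist_force: [-0.5, 0.0, 7.2]
opening: 0.0411
gripper_force: 42.2
clock: 15.62
tool_pos: [0.6667, -0.0045, 0.1159]
tcp_rot: [0.631, 0.776, 0.001, 0.001]
wrist_force: [0.3, -0.2, -0.6]
opening: 0.0413
gripper_force: 41.4
t 15.62 tcp [666.7  -4.5 115.9] yaw 11.7 q [-0.02  0.62  1.6   0.    0.92 -0.23] open 41.3 grip 41.4 F [ 0.3 -0.2 -0.6]
(385.2, -211.8, 113, -5.3) shift [-145.8 -317.8    1.9] spin 17.0
Hsm shift [-0.  -0.3 96. ] spin -0.3
```

```bash
python3 -m creep '[[-1,-5,-11,0,0],[-1,-12,-26.2,0,0],[-1,-12,-26.2,0,0],[-1,-12,-26.2,0,0],[-1,-12,-26.2,0,0],[-1,-12,-26.2,0,0],[-1,-12,-26.2,0,0],[-1,-12,-26.2,0,0]]' >/dev/null
python3 -m creep '[[-1,-12,-26.2,0,0],[-1,-12,-26.2,0,0],[-1,-12,-26.2,0,0],[-1,-12,-26.2,0,0],[-1,-9,-19,0,0],[-1,0,0,0,6],[-1,0,0,0,6],[-1,0,0,0,5]]' >/dev/null
python3 -m creep '[[-1,0,0,0,0],[-1,0,0,20,0],[-1,0,0,20,0],[-1,0,0,10,0],[-1,0,0,0,0],[-1,0,0,0,0],[-1,0,0,0,0]]'
python3 -c "
from h import *
from bench import r
go('Hsm')
c=r.camera('wrist');cv2.imwrite('pics/w7.png',c['image'])"
```

```text
clock: 17.53
tool_pos: [0.3838, -0.2121, 0.0642]
tcp_rot: [0.739, 0.674, 0.0, 0.0]
wrist_force: [1.2, -0.3, -1.0]
opening: 0.0412
gripper_force: 41.3
t 17.53 tcp [ 383.8 -212.1   64.2] yaw -5.2 q [-0.53  0.46  2.13 -0.    0.56 -0.44] open 41.2 grip 41.3 F [ 1.2 -0.3 -1. ]
Hsm shift [ 0.4  1.3 47.2] spin -0.2
```

View pics/w7.png

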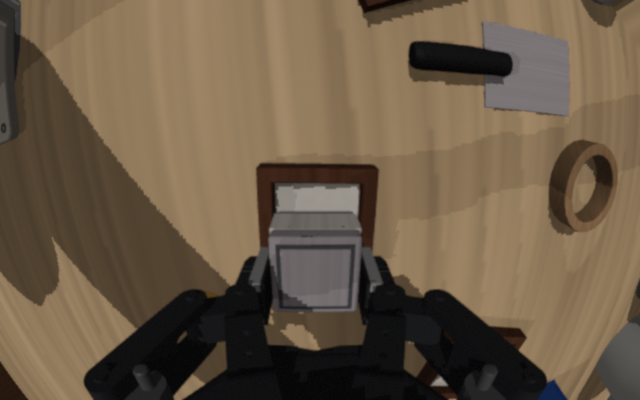

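square_m is parallel with its recess (270 to 360 px) and centred on it.

```bash
python3 -m creep '[[-1,0,1,15,0],[-1,0,0,15,0],[-1,0,0,8,0],[-1,0,0,4,0],[-1,0,0,2,0],[-1,0,0,1,0],[-1,0,0,0,0]]'
python3 -m creep '[[0,0,0,0,0],[0.2,0,0,0,0],[0.4,0,0,0,0],[1,0,0,0,0],[1,0,0,0,0],[1,0,0,-30,0],[1,0,0,-40,0],[1,0,0,-40,0]]'
python3 -c "
from h import *
go((662.5,-1,128,None),'rl',)"
```

```text
clock: 18.17
tool_pos: [0.3846, -0.212, 0.0206]
tcp_rot: [0.739, 0.674, -0.0, -0.0]
wrist_force: [-5.2, 3.7, 22.5]
opening: 0.0411
gripper_force: 44.0
clock: 18.83
tool_pos: [0.3836, -0.2114, 0.1291]
tcp_rot: [0.739, 0.674, -0.001, -0.002]
wrist_force: [1.0, -0.6, -0.0]
opening: 0.0849
gripper_force: 0.0
t 18.83 tcp [ 383.6 -211.4  129.1] yaw -5.3 q [-0.53  0.32  2.1  -0.    0.72 -0.44] open 84.9 grip 0.0 F [ 1.  -0.6 -0. ]
(662.5, -1, 128, None) shift [235.2 258.4   0.5] spin 0
rl shift [ -0.2   0.4 120. ] spin 0
```

```bash
python3 -m creep '[[1,15,16,0,0],[1,24,26.5,0,0],[1,24,26.5,0,0],[1,24,26.5,0,0],[1,24,26.5,0,0],[1,24,26.5,0,0],[1,24,26.5,0,0],[1,24,26.5,0,0]]' >/dev/null
python3 -m creep '[[1,24,26.5,0,0],[1,24,26.5,0,0],[1,4,4,0,0],[1,0,0,0,0],[1,0,0,0,0],[1,0,0,0,0]]'
python3 -c "
from h import *
from bench import r
go('rl')
c=r.camera('wrist');cv2.imwrite('pics/w8.png',c['image']);np.savez('w8.npz',**c)
t=r.camera('top');np.savez('top1.npz',**t);C=cloud(t)"
```

```text
clock: 20.0
tool_pos: [0.6622, -0.0027, 0.1282]
tcp_rot: [0.739, 0.674, -0.001, -0.001]
wrist_force: [0.3, 0.5, -0.5]
opening: 0.0853
gripper_force: 0.0
t 20.0 tcp [662.2  -2.7 128.2] yaw -5.3 q [-0.02  0.6   1.6  -0.    0.94  0.07] open 85.3 grip 0.0 F [ 0.3  0.5 -0.5]
rl shift [  1.8   0.4 120.2] spin 0
```

View pics/w8.png

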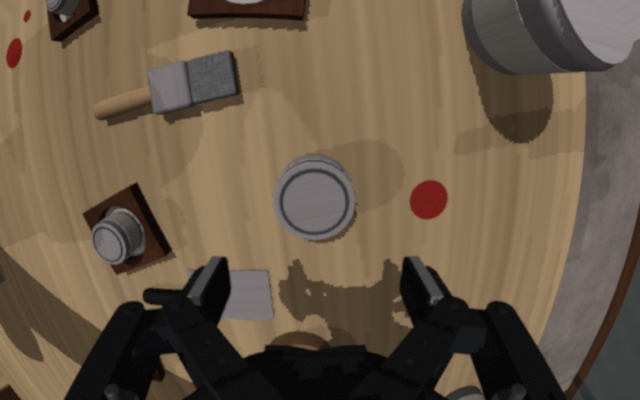

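round_l stands free with its lid centred at (315,202); I check that point, then grip.

```bash
python3 -c "
from h import *
c=load('w8.npz');print(fish(c,[(315,202),(275,202),(355,202)],.04).round(1))"
python3 -m creep '[[1,1,0,30,0],[1,0,0,30,0],[1,0,0,25,0],[1,0,0,20,0],[1,0,0,10,0],[1,0,0,4,0],[1,0,0,0,0]]' 60
```

```text
[[ 6.624e+02  3.000e-01  4.000e+01]
 [ 6.310e+02  3.200e+00  4.000e+01]
 [ 6.938e+02 -2.600e+00  4.000e+01]]
clock: 20.68
tool_pos: [0.6633, -0.0014, 0.0094]
tcp_rot: [0.739, 0.674, -0.0, -0.0]
wrist_force: [0.3, 0.6, 1.2]
opening: 0.0851
gripper_force: 0.0
```

```bash
python3 -m creep '[[-1,0,0,0,0],[-1,0,0,0,0],[-1,0,0,0,0],[-1,0,0,0,0],[-1,0,0,0,0],[-1,0,0,0,0],[-1,0,0,0,0]]' 60
python3 -m creep '[[-1,0,0,0,0],[-1,0,0,-5,0],[-1,0,0,-10,0],[-1,0,0,-15,0],[-1,0,0,-15,0],[-1,0,0,-15,0],[-1,0,0,0,0],[-1,0,0,0,0]]'
python3 -c "
from h import *
go((627,210,69,None),'Hrl')"
```

```text
clock: 21.27
tool_pos: [0.6652, -0.001, 0.0118]
tcp_rot: [0.739, 0.674, 0.001, 0.001]
wrist_force: [-0.8, -0.4, 7.1]
opening: 0.0642
gripper_force: 66.9
clock: 21.93
tool_pos: [0.665, -0.0009, 0.0718]
tcp_rot: [0.739, 0.674, 0.001, 0.001]
wrist_force: [-0.7, -0.5, -1.7]
opening: 0.0642
gripper_force: 66.3
t 21.93 tcp [665.   -0.9  71.8] yaw -5.3 q [-0.02  0.67  1.62  0.    0.84  0.07] open 64.2 grip 66.3 F [-0.7 -0.5 -1.7]
(627, 210, 69, None) shift [206.5 -57.3   2.7] spin 0
Hrl shift [-0.  -0.2 56. ] spin 0
```

```bash
python3 -m creep '[[-1,8,-2,0,0],[-1,26,-7.2,0,0],[-1,26,-7.2,0,0],[-1,26,-7.2,0,0],[-1,26,-7.2,0,0],[-1,26,-7.2,0,0],[-1,26,-7.2,0,0],[-1,26,-7.2,0,0]]' >/dev/null
python3 -m creep '[[-1,16,-5,0,0],[-1,0,0,0,0],[-1,0,0,15,0],[-1,0,0,10,0],[-1,0,0,0,0],[-1,0,0,0,0],[-1,0,0,0,0]]'
python3 -c "
from h import *
from bench import r
go('Hrl')
c=r.camera('wrist');cv2.imwrite('pics/w9.png',c['image'])"
```

```text
clock: 23.18
tool_pos: [0.6256, 0.2085, 0.0442]
tcp_rot: [0.739, 0.673, -0.0, -0.0]
wrist_force: [0.7, 0.4, -1.1]
opening: 0.0644
gripper_force: 66.4
t 23.18 tcp [625.6 208.5  44.2] yaw -5.4 q [ 0.3   0.71  1.63 -0.    0.8   0.4 ] open 64.4 grip 66.4 F [ 0.7  0.4 -1.1]
Hrl shift [ 1.7  1.2 31.2] spin 0
```

View pics/w9.png

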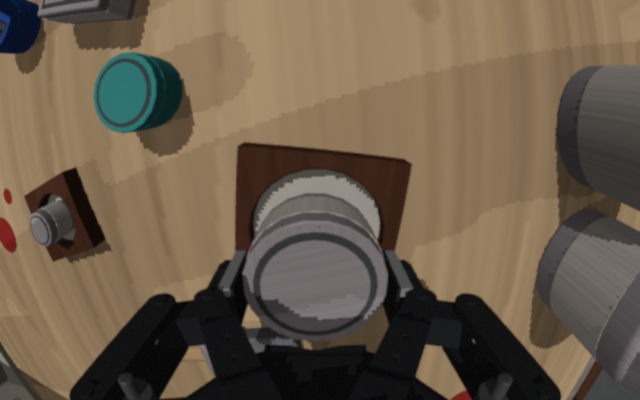

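round_l is held level and lined up with its recess at (318,210); round_s stands in its holder at (50,220).

```bash
python3 -m creep '[[-1,1.5,1,12,0],[-1,0,0,8,0],[-1,0,0,5,0],[-1,0,0,3,0],[-1,0,0,1.5,0],[-1,0,0,0,0],[-1,0,0,0,0]]'
```

```text
clock: 23.82
tool_pos: [0.6261, 0.2106, 0.0168]
tcp_rot: [0.739, 0.674, -0.001, -0.0]
wrist_force: [-8.3, -2.8, 18.5]
opening: 0.0639
gripper_force: 68.1
```

```bash
python3 -m creep '[[0.5,0,0,0,0],[0.7,0,0,0,0],[1,0,0,0,0],[1,0,0,0,0],[1,0,0,-10,0],[1,0,0,-30,0],[1,0,0,-40,0],[1,0,0,-35,0]]'
python3 -c "
from h import *
go((498.5,401,130,-16.5),'sl')"
```

```text
clock: 24.48
tool_pos: [0.6265, 0.2109, 0.1318]
tcp_rot: [0.739, 0.674, -0.0, -0.0]
wrist_force: [0.6, 0.7, -0.0]
opening: 0.0854
gripper_force: 0.0
t 24.48 tcp [626.5 210.9 131.8] yaw -5.3 q [0.31 0.59 1.61 0.   0.95 0.4 ] open 85.4 grip 0.0 F [ 0.6  0.7 -0. ]
(498.5, 401, 130, -16.5) shift [ 177.5 -144.9    1.8] spin 11.2
sl shift [1.00e-01 1.00e-01 1.21e+02] spin -0.0
```

```bash
python3 -m creep '[[1,14,-12,0,0],[1,27,-22,0,0],[1,27,-22,0,0],[1,27,-22,0,0],[1,27,-22,0,0],[1,27,-22,0,0],[1,27,-22,0,0],[1,1.5,-1,0,0]]' >/dev/null
python3 -m creep '[[1,0,0,0,5.6],[1,0,0,0,5.6],[1,0,0,0,0],[1,0,0,0,0],[1,0,0,0,0]]'
python3 -c "
from h import *
from bench import r
go('sl')
c=r.camera('wrist');cv2.imwrite('pics/w10.png',c['image']);np.savez('w10.npz',**c)"
```

```text
clock: 25.57
tool_pos: [0.499, 0.4008, 0.1305]
tcp_rot: [0.8, 0.599, 0.0, 0.0]
wrist_force: [0.3, 0.2, -0.0]
opening: 0.0855
gripper_force: 0.0
t 25.57 tcp [499.  400.8 130.5] yaw -16.3 q [ 0.66  0.57  1.66 -0.    0.92  0.94] open 85.5 grip 0.0 F [ 0.3  0.2 -0. ]
sl shift [ 1.000e-01 -5.000e-01  1.215e+02] spin 0.2
```

View pics/w10.png

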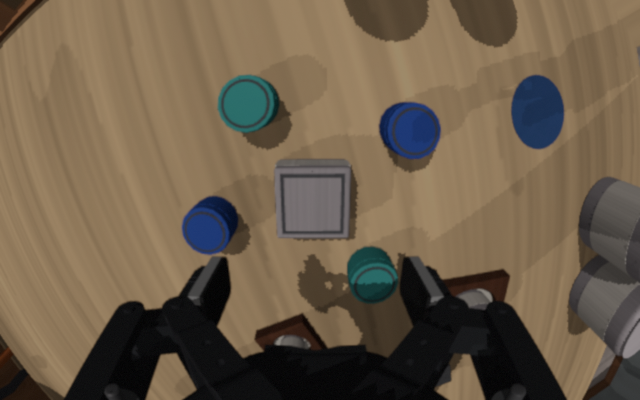

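square_l's lid spans (276–351, 165–238), square to the fingers and centred. The nearest look-alike, blue at (210,225), clears the left finger by about 13 mm by calculation.

```bash
python3 -c "
from h import *
c=load('w10.npz');print(fish(c,[(313.5,202),(210,232)],.04).round(1))"
python3 -m creep '[[1,0,-0.5,30,0],[1,0,0,30,0],[1,0,0,25,0],[1,0,0,20,0],[1,0,0,10,0],[1,0,0,5,0],[1,0,0,0,0]]' 60
```

```text
[[498.8 403.3  40. ]
 [406.2 402.2  40. ]]
clock: 26.2
tool_pos: [0.4981, 0.4008, 0.0096]
tcp_rot: [0.801, 0.599, -0.001, 0.0]
wrist_force: [-0.5, -0.5, 1.1]
opening: 0.0854
gripper_force: 0.0
```

```bash
python3 -m creep '[[-1,0,0,0,0],[-1,0,0,0,0],[-1,0,0,0,0],[-1,0,0,0,0],[-1,0,0,0,0],[-1,0,0,0,0],[-1,0,0,0,0],[-1,0,0,0,0]]' 60
python3 -m creep '[[-1,0,0,0,0],[-1,0,0,-5,0],[-1,0,0,-10,0],[-1,0,0,-20,0],[-1,0,0,-25,0],[-1,0,0,-25,0],[-1,0,0,-15,0],[-1,0,0,0,0]]'
python3 -c "
from h import *
go((528.3,-390,110,-19.6),'Hsl')"
```

```text
clock: 26.87
tool_pos: [0.4993, 0.402, 0.0121]
tcp_rot: [0.801, 0.599, 0.001, -0.0]
wrist_force: [0.0, -0.4, 6.6]
opening: 0.0589
gripper_force: 66.2
clock: 27.53
tool_pos: [0.5002, 0.4027, 0.1149]
tcp_rot: [0.801, 0.598, 0.003, -0.0]
wrist_force: [1.4, 0.5, -1.5]
opening: 0.0588
gripper_force: 65.4
t 27.53 tcp [500.2 402.7 114.9] yaw -16.5 q [0.66 0.59 1.66 0.   0.88 0.95] open 58.8 grip 65.4 F [ 1.4  0.5 -1.5]
(528.3, -390, 110, -19.6) shift [-752.2  251.8    1.7] spin 3.1
Hsl shift [-0.6 -0.4 96. ] spin -0.0
```

```bash
python3 -m creep '[[-1,-8,2.7,0,0],[-1,-26,8.7,0,0],[-1,-26,8.7,0,0],[-1,-26,8.7,0,0],[-1,-26,8.7,0,0],[-1,-26,8.7,0,0],[-1,-26,8.7,0,0],[-1,-26,8.7,0,0]]' >/dev/null
python3 -m creep '[[-1,-26,8.7,0,0],[-1,-26,8.7,0,0],[-1,-26,8.7,0,0],[-1,-26,8.7,0,0],[-1,-26,8.7,0,0],[-1,-26,8.7,0,0],[-1,-26,8.7,0,0],[-1,-26,8.7,0,0]]' >/dev/null
python3 -m creep '[[-1,-26,8.7,0,0],[-1,-26,8.7,0,0],[-1,-26,8.7,0,0],[-1,-26,8.7,0,0],[-1,-26,8.7,0,0],[-1,-26,8.7,0,0],[-1,-26,8.7,0,0],[-1,-26,8.7,0,0]]' >/dev/null
python3 -m creep '[[-1,-26,8.7,0,0],[-1,-26,8.7,0,0],[-1,-26,8.7,0,0],[-1,-26,8.7,0,0],[-1,-26,8.7,0,0],[-1,-15,5,0,0],[-1,0,0,0,3],[-1,0,0,0,0]]' >/dev/null
python3 -m creep '[[-1,0,0,20,0],[-1,0,0,20,0],[-1,0,0,15,0],[-1,0,0,0,0],[-1,0,0,0,0],[-1,0,0,0,0]]'
python3 -c "
from h import *
from bench import r
go('Hsl')
c=r.camera('wrist');cv2.imwrite('pics/w11.png',c['image'])"
```

```text
clock: 30.7
tool_pos: [0.5265, -0.3901, 0.0557]
tcp_rot: [0.816, 0.578, 0.0, 0.0]
wrist_force: [0.6, 0.3, -0.6]
opening: 0.059
gripper_force: 65.3
t 30.7 tcp [ 526.5 -390.1   55.7] yaw -19.4 q [-0.66  0.69  1.64  0.    0.81 -0.32] open 59.0 grip 65.3 F [ 0.6  0.3 -0.6]
Hsl shift [ 0.7  1.6 41.7] spin 0.2
```

View pics/w11.png

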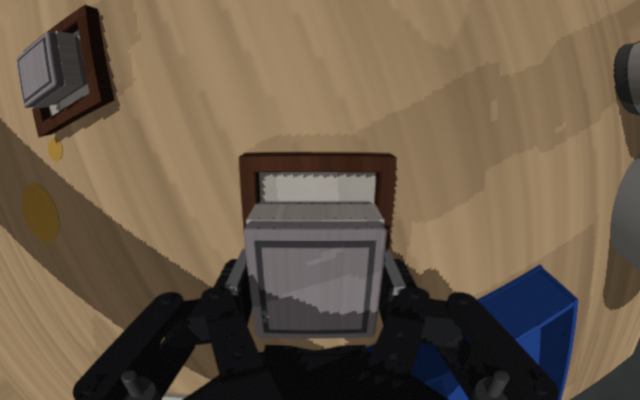

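square_l is parallel with its recess (258–378 px wide) and centred; square_m sits in its holder at (55,75).

```bash
python3 -m creep '[[-1,0.7,1.5,16,0],[-1,0,0,12,0],[-1,0,0,6,0],[-1,0,0,3,0],[-1,0,0,2,0],[-1,0,0,1,0],[-1,0,0,0,0],[-1,0,0,0,0]]'
python3 -m creep '[[0.5,0,0,0,0],[0.7,0,0,0,0],[1,0,0,0,0],[1,0,0,0,0],[1,0,0,-10,0],[1,0,0,-30,0],[1,0,0,-40,0],[1,0,0,-35,0]]'
python3 -m creep '[[1,20,0,-30,0],[1,0,0,-40,0],[1,0,0,0,0],[1,0,0,0,0]]'
python3 - <<'E'
from h import *
from bench import r
T=r.camera("top");S=r.camera("scene");cv2.imwrite("pics/top2.png",T["image"])
CT,CS=cloud(T),cloud(S)
for k,s,h in(("Hrl",33,45),("Hsl",30,45),("Hrm",23,41),("Hsm",21,41),("Hrs",14,37)):
    x,y=PL[k][:2]
    for nm,C in(("top",CT),("scn",CS)):
        m=(np.hypot(C[...,0]*1000-x,C[...,1]*1000-y)<60)&(abs(C[...,2]*1000-h)<4)
        W=(C[m][:,:2]*1000).astype(np.float32);rc=cv2.minAreaRect(W)
        P=C[m]*1000;A=np.c_[P[:,:2]-[x,y],np.ones(len(P))];f=np.linalg.lstsq(A,P[:,2],rcond=None)[0]
        print(k,(x,y),nm,m.sum(),np.round(rc[0],1),np.round(rc[1],1),round(rc[2],1),"z",np.median(P[:,2]).round(1),"tilt deg",np.degrees(np.hypot(f[0],f[1])).round(1))
E
```

```text
clock: 31.42
tool_pos: [0.5268, -0.3893, 0.0171]
tcp_rot: [0.817, 0.577, -0.0, -0.001]
wrist_force: [-8.8, 7.1, 20.8]
opening: 0.0591
gripper_force: 68.0
clock: 32.08
tool_pos: [0.5276, -0.39, 0.1318]
tcp_rot: [0.817, 0.577, -0.0, -0.0]
wrist_force: [0.7, -0.9, 0.9]
opening: 0.0851
gripper_force: 0.0
clock: 32.42
tool_pos: [0.5361, -0.3722, 0.2041]
tcp_rot: [0.816, 0.577, 0.001, 0.003]
wrist_force: [-1.0, -0.4, -0.6]
opening: 0.0853
gripper_force: 0.0
Hrl (627, 210) top 497 [628.1 211.7] [64.  63.8] 10.4 z 45.2 tilt deg 0.4
Hrl (627, 210) scn 231 [625.9 211.1] [65.2 63.8] 82.3 z 45.3 tilt deg 0.6
Hsl (528.3, -390) top 513 [ 528.3 -389.6] [61.8 60.1] 71.8 z 45.3 tilt deg 0.2
Hsl (528.3, -390) scn 570 [ 526.6 -389.7] [59.8 62.6] 70.5 z 45.4 tilt deg 0.4
Hrm (456, -23.5) top 239 [456.2 -24.1] [43.6 43.6] 63.3 z 41.4 tilt deg 1.0
Hrm (456, -23.5) scn 132 [454.4 -24.6] [42.7 44. ] 80.7 z 41.3 tilt deg 1.4
Hsm (385.2, -211.8) top 255 [ 386.9 -210. ] [41.7 41.9] 84.8 z 41.2 tilt deg 1.0
Hsm (385.2, -211.8) scn 171 [ 385.6 -211.3] [42.3 44.6] 80.5 z 41.2 tilt deg 1.1
Hrs (423.2, 234.7) top 90 [425.5 234.1] [25.6 25.9] 44.0 z 36.8 tilt deg 1.5
Hrs (423.2, 234.7) scn 36 [422.2 233.5] [24.1 28.5] 38.4 z 37.2 tilt deg 0.8
```

View pics/top2.png

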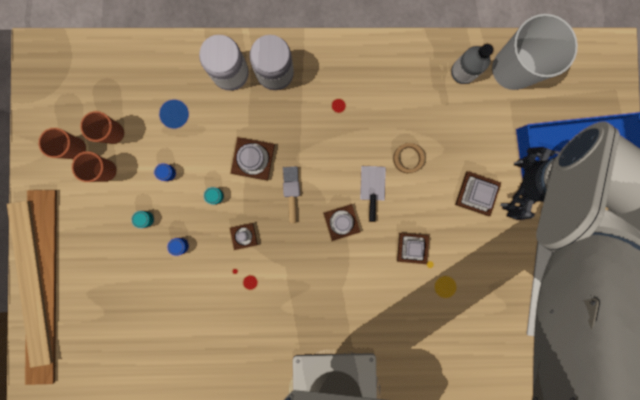

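The top view shows all five tins in their holders at (253,158), (480,193), (342,222), (412,248) and (244,236). Their lids are level at 45, 41 and 37 mm as required, the look-alikes are untouched and the gripper is clear.

```bash
python3 -c "
from bench import r
print(r.finish_job())"
```

```text
the job is handed in; nothing more can be done
None
```

All five tins stand upright and flat in their matching holders, with lid heights and tilt checked from two cameras, and the job was handed in at about 33 s on the robot's clock.

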